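Prove and reset a power pack's safety breaker, then switch on an outlet

TASK

Before the battery power pack is used, check its safety breaker: push its round test button down so that the breaker's rocker trips to off by itself (do not switch the rocker off by hand), then press the breaker rocker back on. Once the breaker is on again, switch on the rocker of the round outlet. Leave the square outlet switched off and do not shift, lift or knock the tools and supplies lying on and round the pack.

Things in the scene. Friction and masses are not known exactly. Their poses are not given: they have to be found in the camera images.
- pack: Grey battery power pack with black bumpers, 204 mm deep (x), 324 wide (y), 107 high, fixed on the table. Origin: centre of its underside; x runs from its front (charge gauge, robot side) to its back (carrying handle), y to its left. Its flat top is the panel, 105 mm up: breaker rocker at the left, test button beside it, then two outlet plates. Collars rise at most 11 mm above the panel
- test (a joint): Test button: black, round, 23 mm across, 58 mm to the right of the breaker rocker. Metres pressed: 0 = up, 0.006 = fully down; springs back when let go. Takes under 1 N to start and about 3.5 N on the way and at the bottom. After about 4 mm its plunger, inside, tips the breaker rocker to OFF
- test_top (a point): Middle of the test button's top face, 13 mm above the panel when up, 7 mm when down; moves with the button. Press straight down
- breaker (a joint): Breaker rocker, the largest, leftmost on the panel. Black see-saw rocker 56 x 29 mm, long along the pack's x, pivot at mid-length. Its ON end is the far one (pack +x), marked by a small raised white bar. +0.2 rad = ON (ON end down, that half level, OFF half raised), -0.2 = OFF (ON end up). Sprung over centre: about 1.5 N at an end tips it; past 0 it snaps over and stays. Starts ON
- breaker_on (a point): On the upper face of the breaker rocker's ON half, 18 mm from the pivot: press straight down here to switch it on. Moves with the rocker: about 8.5 mm above the panel when ON, 16 mm when OFF
- breaker_off (a point): The same on the breaker rocker's OFF half
- outlet_round: The round outlet: aluminium plate on the pack's panel, 164 mm (x) by 74 mm (y), origin at its middle on the panel, axes as the pack's. Socket with a round collar, 57 mm across, 9 mm high, in its far half; that socket's rocker in its near half, 83 mm from the socket's centre. The two outlets may stand either way round
- outlet_round_switch (a joint): Rocker of the round outlet. Black see-saw rocker 46 x 25 mm, long along the pack's x, pivot at mid-length. Its ON end is the far one (pack +x), marked by a small raised white bar. +0.2 rad = ON (ON end down, that half level, OFF half raised), -0.2 = OFF (ON end up). Sprung over centre: about 2.5 N at an end tips it; past 0 it snaps over and stays. Starts OFF
- outlet_round_switch_on (a point): On the upper face of that rocker's ON half, 15 mm from the pivot: press straight down here to switch it on. Moves with the rocker: about 8.5 mm above the panel when ON, 14.5 mm when OFF
- outlet_square: The square outlet: aluminium plate on the pack's panel, 164 mm (x) by 74 mm (y), origin at its middle on the panel, axes as the pack's. Socket with a square collar, 50 mm across, 9 mm high, in its far half; that socket's rocker in its near half, 83 mm from the socket's centre. The two outlets may stand either way round
- outlet_square_switch (a joint): Rocker of the square outlet. Black see-saw rocker 46 x 25 mm, long along the pack's x, pivot at mid-length. Its ON end is the far one (pack +x), marked by a small raised white bar. +0.2 rad = ON (ON end down, that half level, OFF half raised), -0.2 = OFF (ON end up). Sprung over centre: about 2.5 N at an end tips it; past 0 it snaps over and stays. Starts OFF
- outlet_square_switch_on (a point): On the upper face of that rocker's ON half, 15 mm from the pivot: press straight down here to switch it on. Moves with the rocker: about 8.5 mm above the panel when ON, 14.5 mm when OFF
- tape_2: Small dark roll of tape, 53 mm across, 19 mm high, loose on the back left of the pack's top; a bystander (origin under its middle)
- spanner_17: Steel spanner 184 mm long, loose in front of the pack; a bystander (origin under its middle)
- try_square: Try square with a wooden stock and steel blade, 110 x 168 mm, loose in front of the pack; a bystander (origin under its middle)
- tape_measure: Yellow tape measure 36 x 77 x 62 mm, loose at the right of the pack; a bystander (origin under its middle)
- block_a: Wooden block 45 x 90 x 38 mm, loose at the right of the pack; a bystander (origin under its middle)

How it is judged (in metres and radians):
On the way, in this order (a step that is already met when the one before it is completed fails the run):
1. the test button is pressed and has tripped the breaker to off (value of joint test above 0.003 m and value of joint breaker below -0.12 rad), for 0.04 s.
2. the test button is up and the breaker has been pressed back on (value of joint test below 0.001 m and value of joint breaker above 0.15 rad), for 0.1 s.
3. the round outlet is switched on (value of joint outlet_round_switch above 0.15 rad), for 0.1 s.
At the end, for the whole second after the job is handed in: Breaker rocker ON and round outlet's rocker ON (each above 0.15 of 0.2 rad), square outlet's rocker still OFF (below -0.15), test button up (within 1 mm), bystanders within 20 mm of where they were (all of step 2 and value of joint outlet_round_switch above 0.15 rad and value of joint outlet_square_switch below -0.15 rad and distance of each of tape_2, spanner_17, try_square, tape_measure, block_a from where it was at the start of the episode below 0.02 m); the robot touches nothing.
It fails at once if the breaker is pushed off by hand instead of by its test button (contact force between the fingers and breaker above 0.4 N and value of joint breaker between 0 and 0.13 rad and velocity of joint breaker below -0.1 rad/s).
It fails at once if the round outlet is switched on while the breaker is off (value of joint outlet_round_switch above 0.05 rad and value of joint breaker below -0.05 rad).
It fails at once if the square outlet is switched on (value of joint outlet_square_switch above 0 rad).
It fails at once if a bystander is shifted, lifted or knocked (more than 20 mm) (distance of any of tape_2, spanner_17, try_square, tape_measure, block_a from where it was at the start of the episode above 0.02 m).
It also fails if it takes over 38 s, if anything falls off the work surface, if the arm or the gripper's body presses on something with over 40 N, if the wrist force passes 120 N, or if a joint passes its speed limit or range.

ROBOT

A 6-joint arm with a two-finger parallel gripper is mounted at the origin on a cart in front of the work surface, level with it; the furniture and walls round the work are solid. World frame = base frame: x ahead of the robot, y to its left, z up, the work surface at z = 0. Lengths are in m, angles in degrees, forces in N, time in s.
With the tool pointing down it reaches from about 0.275 to 0.875 m from the base axis. Payload 12.5 kg.
Tool frame: the origin (TCP) lies midway between the tips of the shut fingers; the grasp point (between the pads) lies 19 mm behind it; z points along the fingers, y is the direction in which the jaws open and shut (so a half turn about z gives the same grasp; the last joint's range is limited). The gripper opens to 85 mm and grips with 20 to 120 N. Pads are 22 mm wide; open, the fingers measure 114 mm over their backs; the gripper's body (76 mm by 85 mm) begins 54 mm behind the grasp point. The pads swing forward as they close: fully open they stand 13 mm farther back than shut.
Start: joints at [-4.847, 20.094, 94.641, -0, 65.266, -4.847], TCP at [0.55, 0, 0.231] pointing down, gripper open.
Joint ranges: [-157.81, 157.81], [-45, 120.19], [0.68, 151.7], [-89.99, 269.99], [4.06, 180], [-164.3, 164.3]. Speed limits (degrees/s): [127.2, 127.2, 159.86, 180, 180, 180].

INTERFACE

Orientations are given as [roll, pitch, yaw] about the fixed x, y, z axes, in that order (R = Rz(yaw) Ry(pitch) Rx(roll)).
In Python, from bench import readout, grab_frame, camera_model, env gives the robot as it stands. The module is installed in compiled form; this text tells all that it offers.
- The arm moves only by the shell command python3 -m crank 'ROWS' [FORCE]. ROWS is a JSON object of lists of equal length, an entry for each row: "gripper": the opening, from -1 (shut) to 1 (fully open); "dp": the shift along the tool's x, y, z each as a share of 0.5 m, from -1 to 1, a list of three; "angular": the turn, a rotation vector about the tool's x, y, z each as a share of pi/4 rad, from -1 to 1, a list of three. In form: {"gripper": [gripper, ...], "dp": [[tx, ty, tz], ...], "angular": [[wx, wy, wz], ...]}. A call has 1 to 5 rows; each row is the pose to reach, as a shift and turn from the pose commanded when the call began, along the tool's axes at that moment; what a row does not reach only later rows make up. A row lasts 1/8 s, in which the tool goes at most 62.5 mm and 10.7 degrees, less where a joint would pass 70% of its speed; a pose out of reach is approached as far as the arm can. A call with a number of a shift or a turn outside -1 to 1 is refused whole. A call with a gripper value outside its range is refused whole. The fingers move at their own pace and stop on an object; FORCE is the grip in N (left out, the last holds). Time passes only in rows, so rows that repeat a pose let the fingers close. It gives the time, the measured TCP pose, the force and the opening at its end, in the units of the state.
- readout.state(): the state, without advancing time (a new reading comes with each control period).
- grab_frame(name): name is "scene" or "side" or "wrist"; returns the picture (420x560x3 uint8, red, green, blue); there is no depth.
- camera_model(name): a dict with "intrinsics" (3x3 intrinsics, pixels), "rvec" (rotation vector, rad) and "tvec" (3), from world to camera coordinates, as OpenCV has them. Camera axes: x right, y down, z forward; pixel columns grow to the right and rows downward; lengths in m; the calibration is good to about 2 mm. A picture is of the moment at which its call begins: read the wrist's pose just before it. camera_model takes no time and is no camera call; for the wrist camera it gives the pose at the moment of the call.
- env.sign_off(): hands the job in, once; it reports no verdict.
The state is a dict: "time": time; "joints": joint angles; "dq": joint speeds; "joint_efforts": joint torques, N m; "tcp_pos": TCP position; "eef_rot": TCP orientation; "contact_force": force on the tool from outside, world axes, zero at the start; "torque": the same for the moment, N m; "finger_gap": finger opening in m.
Only numpy, scipy, OpenCV 4.12 (cv2) and the standard library are available. Lean on these libraries where they do the work, as an engineer would, in place of code of your own. Each camera call takes 0.05 s, during which the arm holds its last target.

## Working session

There is one attempt and no reset: what is moved stays moved. The work goes in short steps, Python scripts to look and compute and a shell command to move; the robot and the scene stay as the last step left them, time stands still between calls to the robot, and variables do not carry over. Pictures are saved under pics/ and viewed, and the job is handed in when it is done.

```bash
mkdir -p pics; python3 - <<'E'
from bench import readout, grab_frame, camera_model
import cv2
s=readout.state();print(s)
for n in ["scene","side","wrist"]:
    m=camera_model(n);print(n,m)
    cv2.imwrite(f"pics/{n}0.png",cv2.resize(grab_frame(n)[:,:,::-1],(784,588),interpolation=cv2.INTER_CUBIC))
E
```

```text
{'time': 0.0, 'joints': array([-4.84785117e+00,  2.01234448e+01,  9.46776154e+01, -2.35643506e-04,
        6.52664073e+01, -4.84776999e+00]), 'dq': array([ 0.02926846, -0.10034149, -0.05658195, -0.07097076,  0.0235371 ,
        0.09839169]), 'joint_efforts': array([ 1.33101348e-03, -5.06107914e+01, -2.91406649e+01,  6.01447425e-06,
        4.57781483e-03,  4.96419239e-05]), 'tcp_pos': array([5.49660222e-01, 4.73696308e-05, 2.30762546e-01]), 'eef_rot': array([-1.79932756e+02, -5.48844996e-03,  9.00000143e+01]), 'contact_force': array([ 0.62285152, -0.03341555, -0.82391744]), 'torque': array([ 0.00027521, -0.00453334, -0.01567393]), 'finger_gap': 0.08522397627075264}
scene {'intrinsics': array([[423.1681653 ,   0.        , 281.6553005 ],
       [  0.        , 423.1681653 , 207.56685447],
       [  0.        ,   0.        ,   1.        ]]), 'rvec': array([ 1.93358318, -0.5153285 ,  0.31682956]), 'tvec': array([-0.53710094,  0.10277814,  0.85995587])}
side {'intrinsics': array([[505.95124819,   0.        , 276.07642072],
       [  0.        , 505.95124819, 205.33513609],
       [  0.        ,   0.        ,   1.        ]]), 'rvec': array([ 1.99720886, -0.58154521,  0.33793367]), 'tvec': array([-0.54012671,  0.14128304,  0.96616058])}
wrist {'intrinsics': array([[315.69373143,   0.        , 277.79472553],
       [  0.        , 315.69373143, 205.67758318],
       [  0.        ,   0.        ,   1.        ]]), 'rvec': array([-2.85590122e+00, -6.96522432e-04,  2.30083194e-03]), 'tvec': array([-0.55038797, -0.03671666,  0.37931768])}
```

View pics/scene0.png

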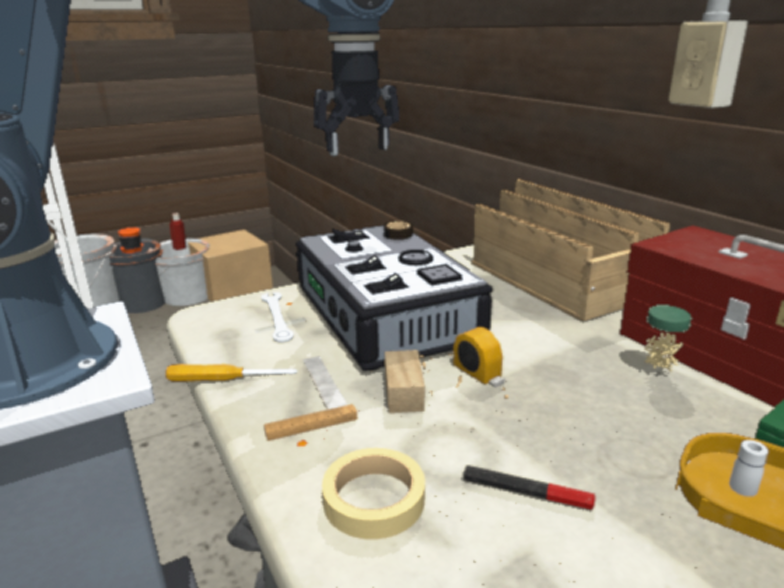

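View pics/side0.png

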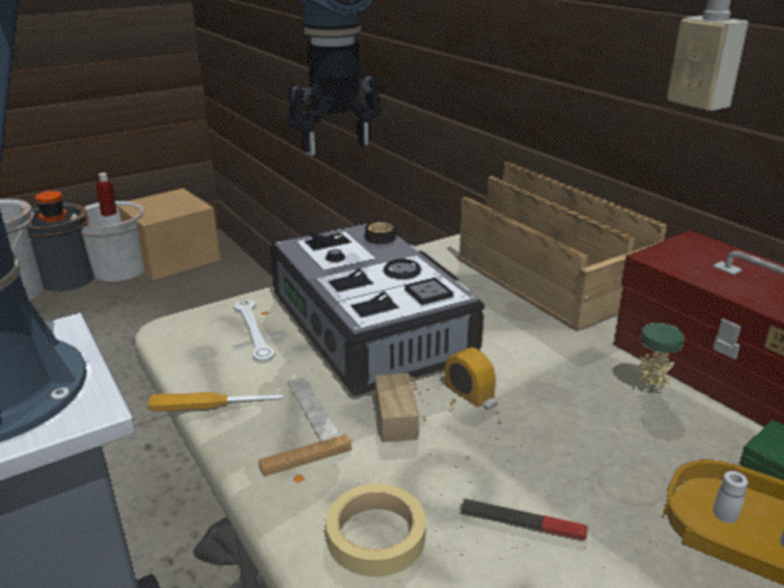

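View pics/wrist0.png

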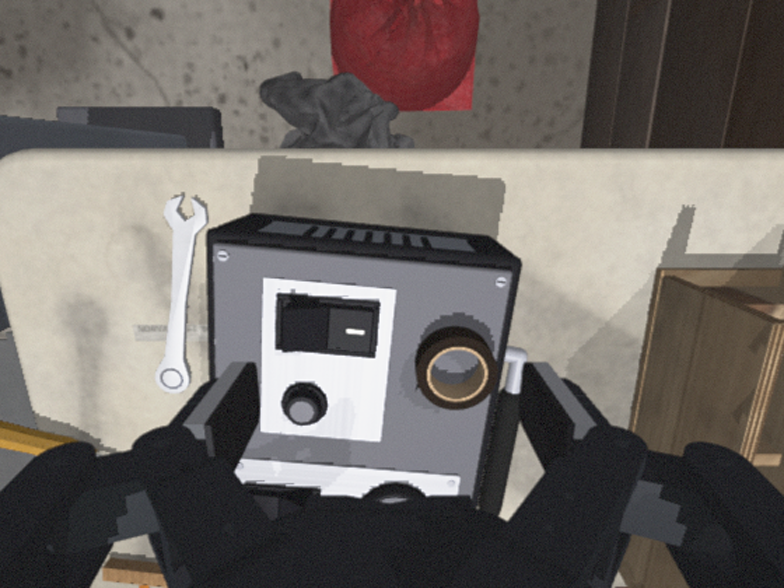

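```bash
python3 -m crank '{"gripper":[-1,-1,-1,-1,-1],"dp":[[-0.12,0,0],[-0.24,0,0],[-0.26,0,0],[-0.26,0,0],[-0.26,0,0]],"angular":[[0,0,0],[0,0,0],[0,0,0],[0,0,0],[0,0,0]]}' 20
cat > h.py <<'E'
from bench import readout, grab_frame, camera_model
import cv2, numpy as np, json
def shot(n,name):
    m=camera_model(n); s=readout.state(); im=grab_frame(n)[:,:,::-1]
    cv2.imwrite(f"pics/{name}_raw.png",im)
    json.dump({k:np.asarray(v).tolist() for k,v in m.items()},open(f"pics/{name}.json","w"))
    return im
def load(name): return {k:np.array(v) for k,v in json.load(open(f"pics/{name}.json")).items()}
def crop(name,x0,y0,w,h,f,out):
    im=cv2.imread(f"pics/{name}_raw.png")[y0:y0+h,x0:x0+w]
    cv2.imwrite(f"pics/{out}.png",cv2.resize(im,None,fx=f,fy=f,interpolation=cv2.INTER_CUBIC))
def px2w(m,u,v,z):
    R,_=cv2.Rodrigues(m["rvec"]);K=m["intrinsics"];t=m["tvec"].ravel()
    d=R.T@np.linalg.solve(K,[u,v,1.]);c=-R.T@t
    return c+d*(z-c[2])/d[2]
def w2px(m,P):
    return cv2.projectPoints(np.atleast_2d(np.array(P,float)),m["rvec"],m["tvec"],m["intrinsics"],None)[0].reshape(-1,2)
E
python3 - <<'E'
from h import *
shot("wrist","w1"); crop("w1",0,0,560,420,1.4,"w1")
print(readout.state()["tcp_pos"])
E
```

```text
time: 0.78
tcp_pos: [0.55, -0.1288, 0.2312]
eef_rot: [-180.0, -0.0, 90.1]
contact_force: [-0.9, 0.5, -0.4]
finger_gap: -0.0
[ 0.55003665 -0.12872452  0.23125655]
```

View pics/w1.png

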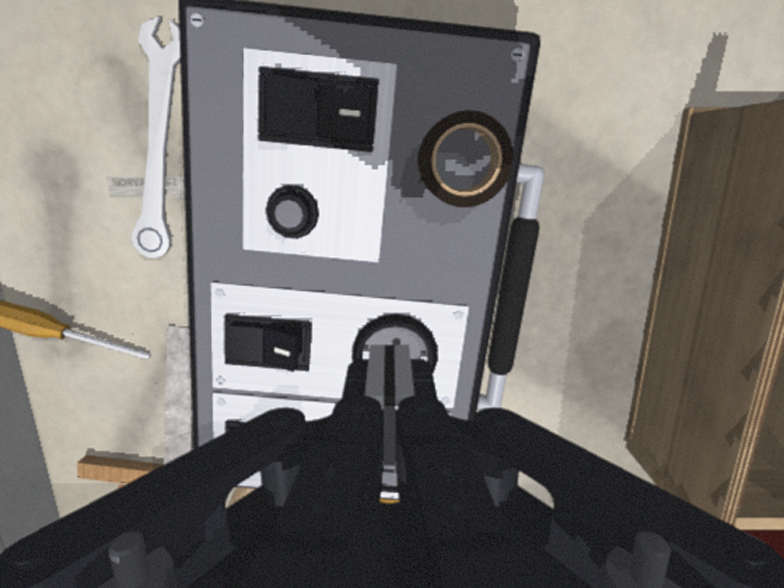

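```bash
python3 - <<'E'
from h import *
crop("w1",120,0,260,195,3,"w1a")
crop("w1",120,160,260,195,3,"w1b")
E
```

```text
(no output)
```

View pics/w1a.png

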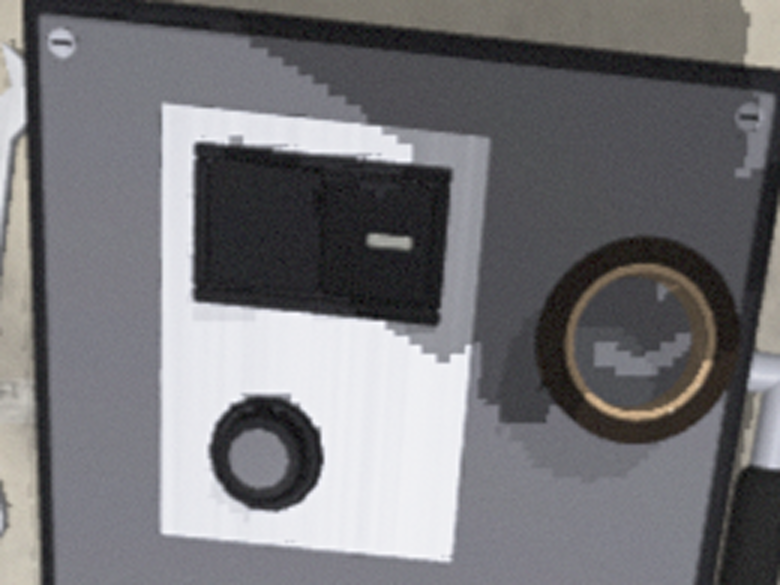

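View pics/w1b.png

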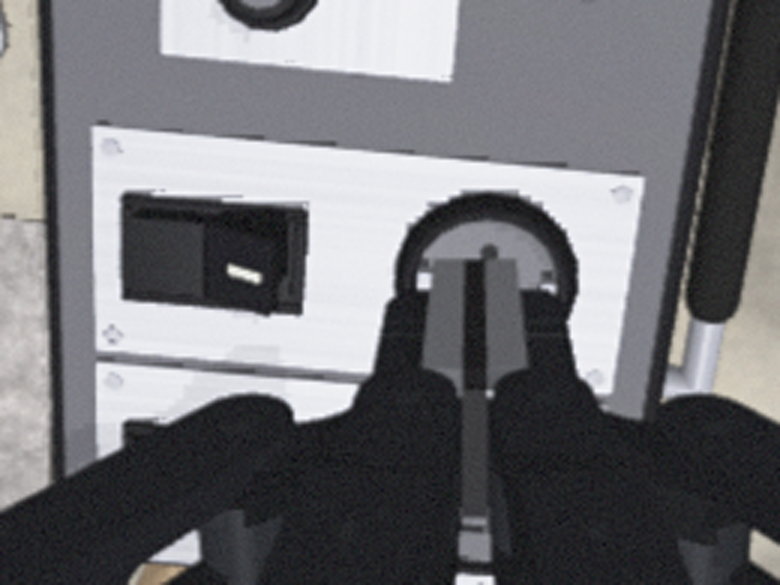

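```bash
python3 - <<'E'
from h import *
m=load("w1")
R,_=cv2.Rodrigues(m["rvec"]);print("cam",-R.T@m["tvec"].ravel())
def P(l,y0,z): 
    r=np.array([px2w(m,120+x/3,y0+y/3,z) for x,y in l]); return r
bp=P([(162,104),(490,137),(451,560),(162,533)],0,.1055);print("bplate\n",bp.round(4),np.linalg.norm(np.diff(bp,axis=0),axis=1))
bz=P([(195,143),(450,168),(437,323),(194,300)],0,.113);print("bezel\n",bz.round(4),bz.mean(0),np.linalg.norm(np.diff(bz,axis=0),axis=1))
print("bar",P([(389,241)],0,.1145))
print("test",P([(260,458)],0,.118),"d disc",np.diff(P([(229,458),(291,458)],0,.118),axis=0), "ring",P([(211,452),(323,452)],0,.114))
op=P([(93,125),(643,178),(613,395),(97,355)],160,.1065);print("oplate\n",op.round(4),np.linalg.norm(np.diff(op,axis=0),axis=1))
oz=P([(122,193),(307,205),(303,315),(122,298)],160,.113);print("obezel\n",oz.round(4),oz.mean(0),np.linalg.norm(np.diff(oz,axis=0),axis=1))
print("obar",P([(244,272)],160,.122))
print("tape",P([(638,340)],0,.124))
for a in (bp,op): 
  d=a[1]-a[0];print(np.degrees(np.arctan2(d[1],d[0])))
pk=P([(40,15),(772,93)],0,.105);d=pk[1]-pk[0];print("panel far edge",pk,np.linalg.norm(d),np.degrees(np.arctan2(d[1],d[0])))
E
```

```text
cam [ 0.55108443 -0.05708018  0.37379036]
bplate
 [[ 4.714e-01  3.000e-04  1.055e-01]
 [ 5.551e-01 -7.200e-03  1.055e-01]
 [ 5.444e-01 -1.186e-01  1.055e-01]
 [ 4.613e-01 -1.108e-01  1.055e-01]] [0.08395904 0.1118481  0.08350732]
bezel
 [[ 0.4811 -0.0101  0.113 ]
 [ 0.5449 -0.0157  0.113 ]
 [ 0.5413 -0.053   0.113 ]
 [ 0.4778 -0.0474  0.113 ]] [ 0.51128303 -0.03155346  0.113     ] [0.06403989 0.03747827 0.06371199]
bar [[ 0.52925984 -0.03305416  0.1145    ]]
test [[ 0.49364814 -0.08776829  0.118     ]] d disc [[1.66382534e-02 2.35926559e-05 0.00000000e+00]] ring [[ 0.47951851 -0.08664581  0.114     ]
 [ 0.50999032 -0.08660277  0.114     ]]
oplate
 [[ 0.4394 -0.132   0.1065]
 [ 0.6015 -0.1482  0.1065]
 [ 0.5957 -0.2214  0.1065]
 [ 0.4323 -0.2074  0.1065]] [0.16285159 0.07345417 0.16401291]
obezel
 [[ 0.4483 -0.1508  0.113 ]
 [ 0.5022 -0.1545  0.113 ]
 [ 0.4993 -0.19    0.113 ]
 [ 0.4449 -0.1845  0.113 ]] [ 0.47366249 -0.16994556  0.113     ] [0.05399815 0.03569916 0.05470297]
obar [[ 0.48466907 -0.17176077  0.122     ]]
tape [[ 0.59253059 -0.0572462   0.124     ]]
-5.147013075749278
-5.687404361317379
panel far edge [[0.44267683 0.020324   0.105     ]
 [0.62673664 0.00309072 0.105     ]] 0.18486481458513343 -5.348934395485234
```

```bash
python3 -m crank '{"gripper":[-1,-1,-1,-1,-1],"dp":[[0.04,-0.056,0.03],[0.081,-0.112,0.09],[0.081,-0.112,0.15],[0.081,-0.112,0.19],[0.081,-0.112,0.19]],"angular":[[0,0,0.06],[0,0,0.12],[0,0,0.12],[0,0,0.12],[0,0,0.12]]}'
python3 - <<'E'
from h import *
shot("wrist","w2"); shot("side","s2")
crop("w2",60,0,360,420,1.4,"w2")
m=load("s2")
p=w2px(m,[[.494,-.088,.118],[.5292,-.0333,.1135],[.488,-.1715,.1195],readout.state()["tcp_pos"]]);print(p)
crop("s2",180,120,180,140,4,"s2")
E
```

```text
time: 1.45
tcp_pos: [0.4934, -0.0884, 0.1354]
eef_rot: [-179.9, -0.0, 84.7]
contact_force: [-0.4, -0.2, 0.1]
finger_gap: -0.0001
[[240.24389015 179.44892391]
 [242.41486986 168.87112067]
 [257.66405985 194.45165022]
 [240.26051895 171.426506  ]]
```

View pics/w2.png

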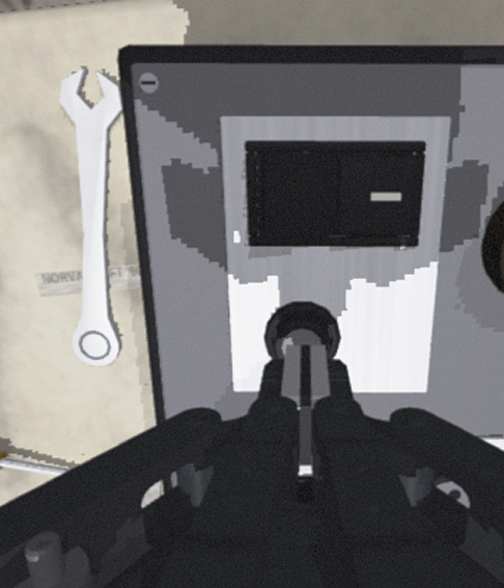

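View pics/s2.png

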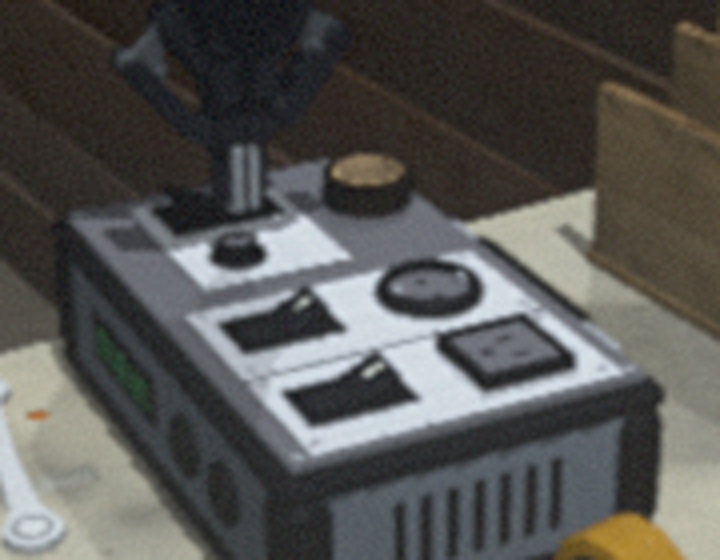

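```bash
python3 -m crank '{"gripper":[-1,-1,-1,-1,-1],"dp":[[0,0,0.015],[0,0,0.03],[0,0,0.04],[0,0,0.045],[0,0,0.045]],"angular":[[0,0,0],[0,0,0],[0,0,0],[0,0,0],[0,0,0]]}'
python3 - <<'E'
from h import *
print(readout.state()["contact_force"],readout.state()["tcp_pos"])
shot("wrist","w3"); shot("side","s3")
a=cv2.resize(cv2.imread("pics/w3_raw.png")[0:330,60:420],(480,440))
b=cv2.resize(cv2.imread("pics/s3_raw.png")[140:220,190:270],(320,320),interpolation=cv2.INTER_CUBIC)
c=np.zeros((440,800,3),np.uint8);c[:,:480]=a;c[:320,480:]=b
cv2.imwrite("pics/c3.png",c)
E
```

```text
time: 2.17
tcp_pos: [0.4939, -0.0895, 0.1137]
eef_rot: [-180.0, -0.0, 84.6]
contact_force: [-1.0, 1.5, 2.4]
finger_gap: 0.0
[-1.03621141  1.5197372   2.42495003] [ 0.49392284 -0.08945704  0.11372992]
```

View pics/c3.png

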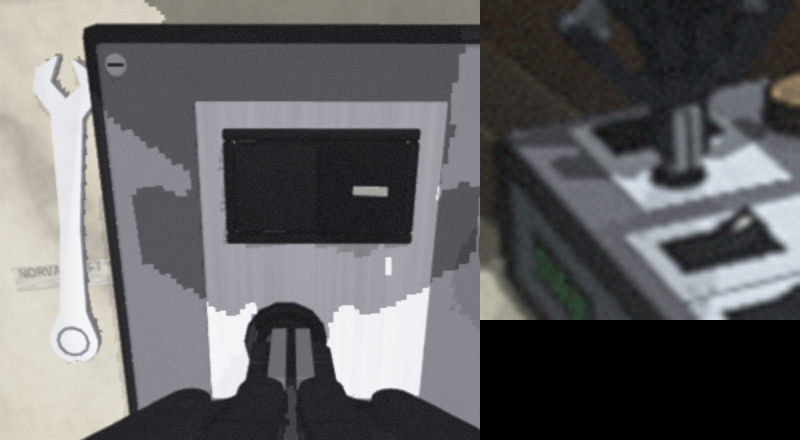

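```bash
python3 -m crank '{"gripper":[-1,-1,-1],"dp":[[0,0,0.003],[0,0,0.005],[0,0,0.005]],"angular":[[0,0,0],[0,0,0],[0,0,0]]}'
python3 - <<'E'
from h import *
print(readout.state()["contact_force"],readout.state()["tcp_pos"])
shot("wrist","w4"); shot("side","s4")
a=cv2.resize(cv2.imread("pics/w4_raw.png")[0:330,60:420],(480,440))
b=cv2.resize(cv2.imread("pics/s4_raw.png")[140:220,190:270],(320,320),interpolation=cv2.INTER_CUBIC)
c=np.zeros((440,800,3),np.uint8);c[:,:480]=a;c[:320,480:]=b
cv2.imwrite("pics/c4.png",c)
E
```

```text
time: 2.65
tcp_pos: [0.494, -0.0895, 0.1118]
eef_rot: [180.0, 0.0, 84.6]
contact_force: [-4.5, 1.6, 10.4]
finger_gap: 0.0004
[-4.47585114  1.61515274 10.3949506 ] [ 0.49400724 -0.08948316  0.11179312]
```

View pics/c4.png

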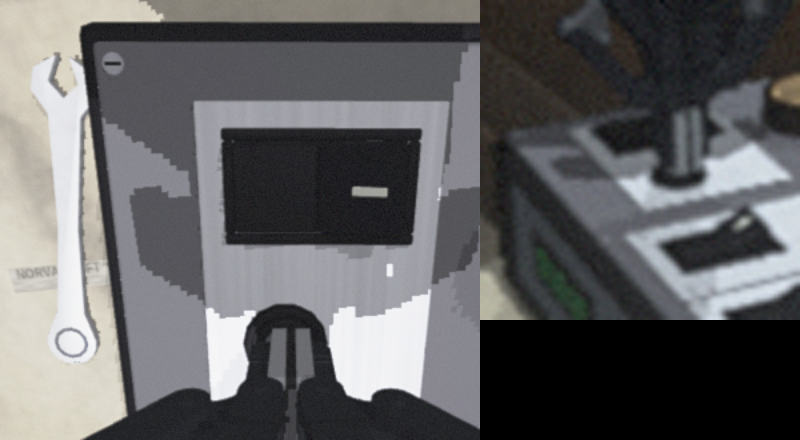

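```bash
python3 - <<'E'
from h import *
for n in ("w1","w2","w3","w4"):
    m=load(n)
    print(n,w2px(m,[[.5292,-.0333,.1145],[.5292,-.0333,.122],[.494,-.088,.118],[.494,-.088,.105]]).round(1).tolist())
crop("w4",60,60,340,250,2.3,"w4b")
crop("w2",220,200,120,90,6,"w2b")
E
```

```text
w1 [[249.6, 80.7], [248.7, 79.7], [207.1, 153.0], [210.4, 151.1]]
w2 [[335.9, 140.9], [338.6, 142.2], [277.1, 248.2], [277.2, 239.2]]
w3 [[343.0, 142.7], [346.5, 144.4], [275.5, 264.8], [275.7, 253.3]]
w4 [[343.5, 143.1], [347.2, 144.8], [275.2, 266.6], [275.4, 254.9]]
```

View pics/w4b.png

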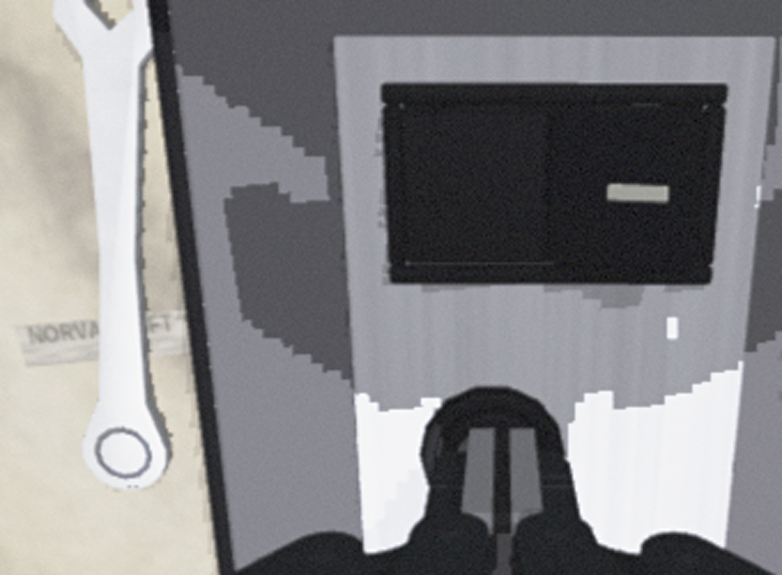

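View pics/w2b.png

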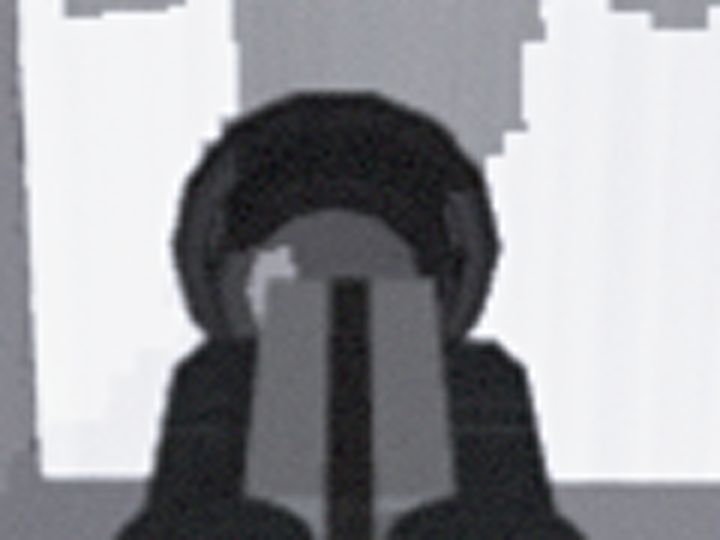

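```bash
python3 -m crank '{"gripper":[-1,-1,-1,-1,-1],"dp":[[0,0,-0.03],[0,0,-0.1],[-0.1,0,-0.18],[-0.15,0.04,-0.2],[-0.15,0.04,-0.2]],"angular":[[0,0,0],[0,0,0],[0,0,0],[0,0,0],[0,0,0]]}'
python3 - <<'E'
from h import *
print(readout.state()["contact_force"],readout.state()["tcp_pos"])
shot("wrist","w5"); shot("side","s5")
a=cv2.resize(cv2.imread("pics/w5_raw.png")[0:330,60:420],(480,440))
b=cv2.resize(cv2.imread("pics/s5_raw.png")[140:220,190:270],(320,320),interpolation=cv2.INTER_CUBIC)
c=np.zeros((440,800,3),np.uint8);c[:,:480]=a;c[:320,480:]=b
cv2.imwrite("pics/c5.png",c)
E
```

```text
time: 3.38
tcp_pos: [0.5078, -0.1677, 0.2127]
eef_rot: [179.8, 0.1, 84.5]
contact_force: [-0.7, 0.5, 0.7]
finger_gap: -0.0001
[-0.66282686  0.52212527  0.71163263] [ 0.50780843 -0.16772439  0.21273076]
```

View pics/c5.png

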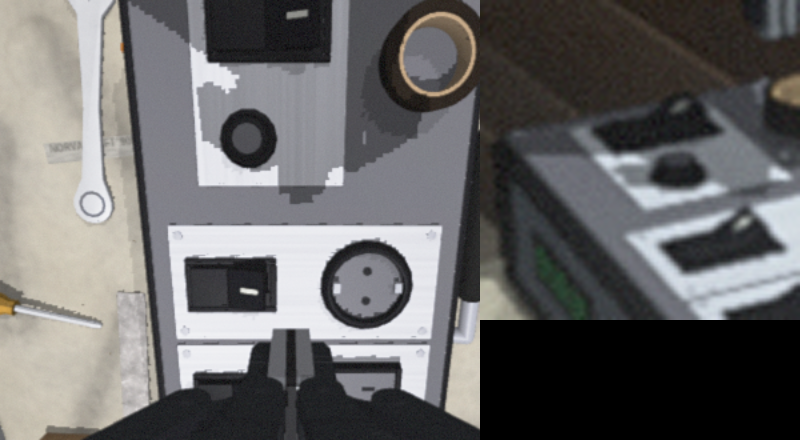

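```bash
python3 - <<'E'
from h import *
crop("w5",160,0,240,280,2.6,"w5b")
E
```

```text
(no output)
```

View pics/w5b.png

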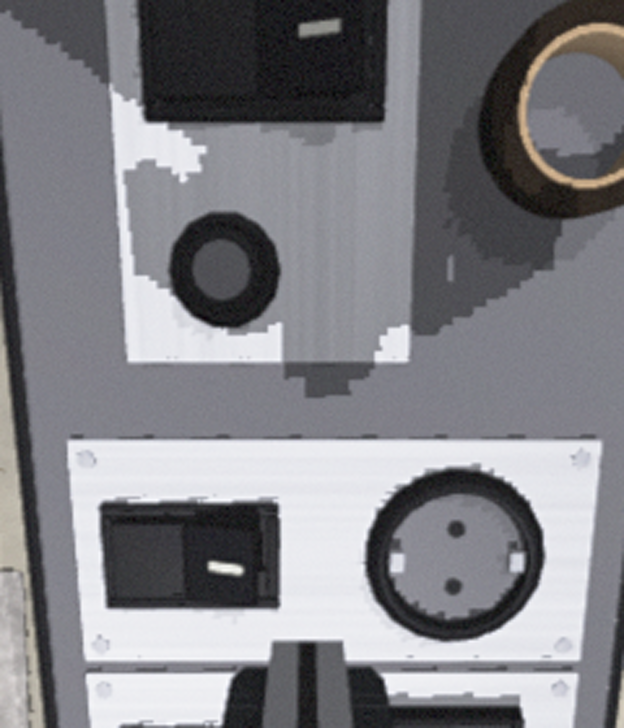

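```bash
python3 - <<'E'
from h import *
m=load("w5")
def P(l,z): return np.array([px2w(m,160+x/2.6,y/2.6,z) for x,y in l])
op=P([(67,439),(601,439),(578,663),(85,661)],.106);print(op.round(4),np.linalg.norm(np.diff(op,axis=0),axis=1))
c=op.mean(0);print("plate c",c,"switch 41.5 back",c+.0415*np.array([-.9956,.094,0]))
oz=P([(100,504),(279,504),(279,608),(107,607)],.112);print(oz.round(4),oz.mean(0))
print("bar",P([(225,569)],.1205),"sock",P([(457,555)],.114),"test",P([(221,269)],.118))
print("bar breaker",P([(319,29)],.122), "bez br corners",P([(145,121),(384,121)],.112))
E
```

```text
[[ 0.4391 -0.1319  0.106 ]
 [ 0.6017 -0.1476  0.106 ]
 [ 0.5945 -0.2222  0.106 ]
 [ 0.4318 -0.2057  0.106 ]] [0.1634455  0.07498549 0.16357983]
plate c [ 0.51678378 -0.17685863  0.106     ] switch 41.5 back [ 0.47546638 -0.17295763  0.106     ]
[[ 0.4474 -0.1518  0.112 ]
 [ 0.5018 -0.157   0.112 ]
 [ 0.4982 -0.1909  0.112 ]
 [ 0.444  -0.1853  0.112 ]] [ 0.47281877 -0.17122367  0.112     ]
bar [[ 0.48389845 -0.17344049  0.1205    ]] sock [[ 0.55487489 -0.17796334  0.114     ]] test [[ 0.49323389 -0.08770997  0.118     ]]
bar breaker [[ 0.52521455 -0.03336887  0.122     ]] bez br corners [[ 0.47707158 -0.04795694  0.112     ]
 [ 0.54104368 -0.05408477  0.112     ]]
```

```bash
python3 -m crank '{"gripper":[-1,-1,-1,-1,-1],"dp":[[0.1,0.005,0],[0.2,0.01,0],[0.271,0.016,0.06],[0.271,0.016,0.14],[0.271,0.016,0.145]],"angular":[[0,0,0],[0,0,0],[0,0,0],[0,0,0],[0,0,0]]}'
python3 - <<'E'
from h import *
print(readout.state()["contact_force"],readout.state()["tcp_pos"],readout.state()["eef_rot"])
shot("wrist","w6"); shot("side","s6")
a=cv2.resize(cv2.imread("pics/w6_raw.png")[0:330,60:420],(480,440))
b=cv2.resize(cv2.imread("pics/s6_raw.png")[140:220,190:270],(320,320),interpolation=cv2.INTER_CUBIC)
c=np.zeros((440,800,3),np.uint8);c[:,:480]=a;c[:320,480:]=b
cv2.imwrite("pics/c6.png",c)
E
```

```text
time: 4.1
tcp_pos: [0.5255, -0.0306, 0.1365]
eef_rot: [-179.7, -0.0, 84.7]
contact_force: [0.1, -0.1, 0.6]
finger_gap: -0.0002
[ 0.08375614 -0.1029103   0.55130411] [ 0.5254571  -0.0306045   0.13653718] [-1.79668422e+02 -2.01717583e-02  8.46852544e+01]
```

View pics/c6.png

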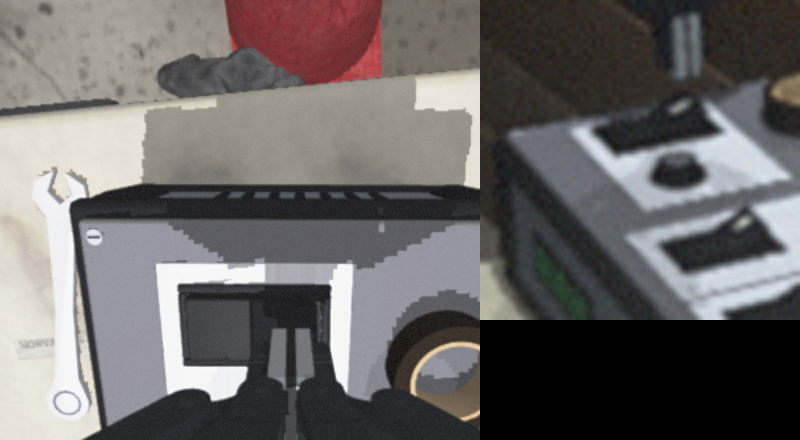

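```bash
python3 -m crank '{"gripper":[-1,-1],"dp":[[-0.005,0.006,0],[-0.005,0.006,0]],"angular":[[0,0,0],[0,0,0]]}'; python3 -c "
from bench import readout
print(readout.state()['tcp_pos'])"
```

```text
time: 4.45
tcp_pos: [0.531, -0.0352, 0.1399]
eef_rot: [179.9, 0.0, 84.6]
contact_force: [-0.4, -0.6, -0.4]
finger_gap: 0.0002
[ 0.5309709  -0.03518354  0.13989541]
```

```bash
python3 -m crank '{"gripper":[-1,-1,-1,-1,-1],"dp":[[0.003,-0.005,0.01],[0.003,-0.005,0.025],[0.003,-0.005,0.04],[0.003,-0.005,0.05],[0.003,-0.005,0.054]],"angular":[[0,0,0],[0,0,0],[0,0,0],[0,0,0],[0,0,0]]}'; python3 -m crank '{"gripper":[-1,-1],"dp":[[0,0,0],[0,0,0]],"angular":[[0,0,0],[0,0,0]]}'
python3 - <<'E'
from h import *
print(readout.state()["contact_force"],readout.state()["tcp_pos"],readout.state()["eef_rot"])
shot("wrist","w7"); shot("side","s7")
a=cv2.resize(cv2.imread("pics/w7_raw.png")[0:330,60:420],(480,440))
b=cv2.resize(cv2.imread("pics/s7_raw.png")[140:220,190:270],(320,320),interpolation=cv2.INTER_CUBIC)
c=np.zeros((440,800,3),np.uint8);c[:,:480]=a;c[:320,480:]=b
cv2.imwrite("pics/c7.png",c)
E
```

```text
time: 5.08
tcp_pos: [0.528, -0.0329, 0.1129]
eef_rot: [-180.0, 0.0, 84.6]
contact_force: [-12.4, 0.2, 33.9]
finger_gap: 0.0
time: 5.32
tcp_pos: [0.5279, -0.0329, 0.1131]
eef_rot: [-180.0, 0.0, 84.6]
contact_force: [-8.4, 0.7, 22.2]
finger_gap: -0.0
[-8.41167111  0.74096529 22.24244077] [ 0.52789581 -0.03289932  0.11310747] [-1.79995740e+02  3.97750729e-03  8.46067146e+01]
```

View pics/c7.png

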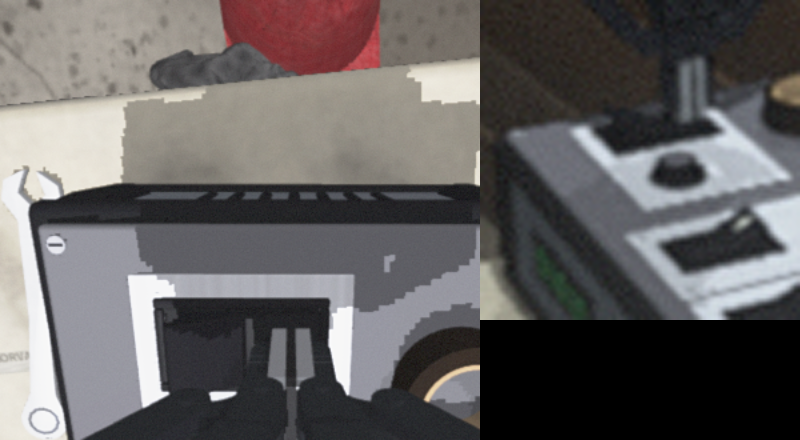

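```bash
python3 -m crank '{"gripper":[-1,-1,-1,-1,-1],"dp":[[0,0,-0.05],[0,0,-0.14],[-0.1,-0.02,-0.15],[-0.2,-0.04,-0.14],[-0.285,-0.055,-0.1]],"angular":[[0,0,0],[0,0,0],[0,0,0],[0,0,0],[0,0,0]]}'; python3 -m crank '{"gripper":[-1,-1],"dp":[[0,0,0],[0,0,0]],"angular":[[0,0,0],[0,0,0]]}'
python3 - <<'E'
from h import *
print(readout.state()["contact_force"],readout.state()["tcp_pos"],readout.state()["eef_rot"])
shot("wrist","w8"); shot("side","s8")
a=cv2.resize(cv2.imread("pics/w8_raw.png")[0:330,60:420],(480,440))
b=cv2.resize(cv2.imread("pics/s8_raw.png")[140:220,190:270],(320,320),interpolation=cv2.INTER_CUBIC)
c=np.zeros((440,800,3),np.uint8);c[:,:480]=a;c[:320,480:]=b
cv2.imwrite("pics/c8.png",c)
E
```

```text
time: 6.05
tcp_pos: [0.4871, -0.1739, 0.1622]
eef_rot: [179.9, 0.0, 84.6]
contact_force: [0.7, -0.5, -0.1]
finger_gap: -0.0
time: 6.3
tcp_pos: [0.4873, -0.1719, 0.1617]
eef_rot: [-180.0, -0.0, 84.6]
contact_force: [-0.2, -0.8, -0.3]
finger_gap: 0.0001
[-0.18827629 -0.75866521 -0.25573148] [ 0.48728815 -0.17192847  0.16174344] [-1.79989757e+02 -1.48452863e-02  8.45795883e+01]
```

View pics/c8.png

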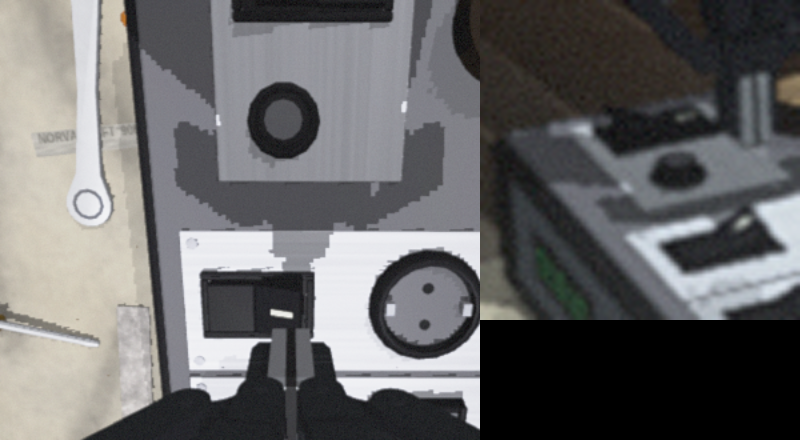

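```bash
python3 -m crank '{"gripper":[-1,-1,-1,-1,-1],"dp":[[0,0,0.04],[0,0,0.065],[0,0,0.08],[0,0,0.09],[0,0,0.096]],"angular":[[0,0,0],[0,0,0],[0,0,0],[0,0,0],[0,0,0]]}'; python3 -m crank '{"gripper":[-1,-1],"dp":[[0,0,0],[0,0,0]],"angular":[[0,0,0],[0,0,0]]}'
python3 - <<'E'
from h import *
print(readout.state()["contact_force"],readout.state()["tcp_pos"],readout.state()["eef_rot"])
shot("wrist","w9"); shot("side","s9")
a=cv2.resize(cv2.imread("pics/w9_raw.png")[0:330,60:420],(480,440))
b=cv2.resize(cv2.imread("pics/s9_raw.png")[140:220,210:290],(320,320),interpolation=cv2.INTER_CUBIC)
c=np.zeros((440,800,3),np.uint8);c[:,:480]=a;c[:320,480:]=b
cv2.imwrite("pics/c9.png",c)
E
```

```text
time: 7.02
tcp_pos: [0.4872, -0.1722, 0.1137]
eef_rot: [-180.0, 0.0, 84.6]
contact_force: [-0.1, 0.6, 0.1]
finger_gap: -0.0001
time: 7.28
tcp_pos: [0.4872, -0.1723, 0.114]
eef_rot: [180.0, 0.0, 84.6]
contact_force: [-0.0, 0.2, 0.9]
finger_gap: -0.0001
[-0.01294111  0.1964606   0.86992634] [ 0.48720474 -0.17225941  0.11397383] [1.79988940e+02 4.04591131e-03 8.45977561e+01]
```

View pics/c9.png

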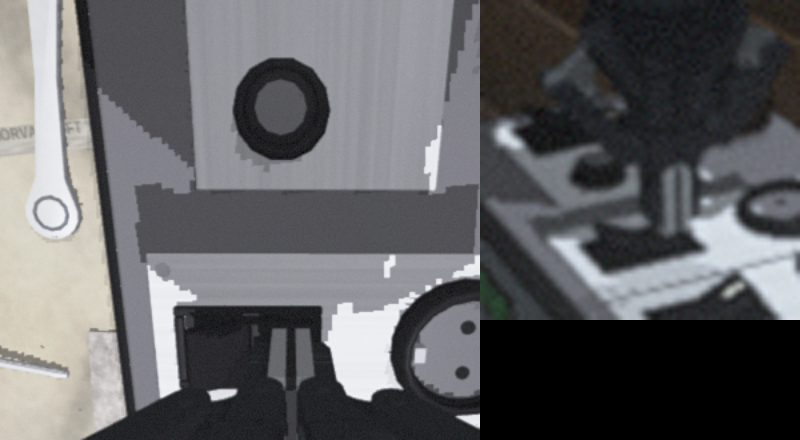

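```bash
python3 -m crank '{"gripper":[-1,-1,-1,-1,-1],"dp":[[0,0,-0.06],[0,0,-0.15],[0,0,-0.25],[0,0,-0.35],[0,0,-0.4]],"angular":[[0,0,0],[0,0,0],[0,0,0],[0,0,0],[0,0,0]]}'; python3 -m crank '{"gripper":[-1,-1],"dp":[[0,0,0],[0,0,0]],"angular":[[0,0,0],[0,0,0]]}'
python3 - <<'E'
from h import *
print(readout.state()["contact_force"],readout.state()["tcp_pos"])
shot("scene","c10"); shot("side","s10"); shot("wrist","w10")
crop("s10",100,120,280,210,2.8,"s10");crop("w10",60,0,440,330,1.8,"w10")
E
```

```text
time: 8.0
tcp_pos: [0.4876, -0.1724, 0.3168]
eef_rot: [179.8, 0.1, 84.6]
contact_force: [-0.1, -0.1, -0.6]
finger_gap: -0.0
time: 8.25
tcp_pos: [0.4868, -0.172, 0.3126]
eef_rot: [-179.9, -0.0, 84.6]
contact_force: [0.5, -0.0, -0.8]
finger_gap: -0.0
[ 0.5384259 -0.0301495 -0.7899433] [ 0.48675154 -0.17203186  0.31263036]
```

View pics/s10.png

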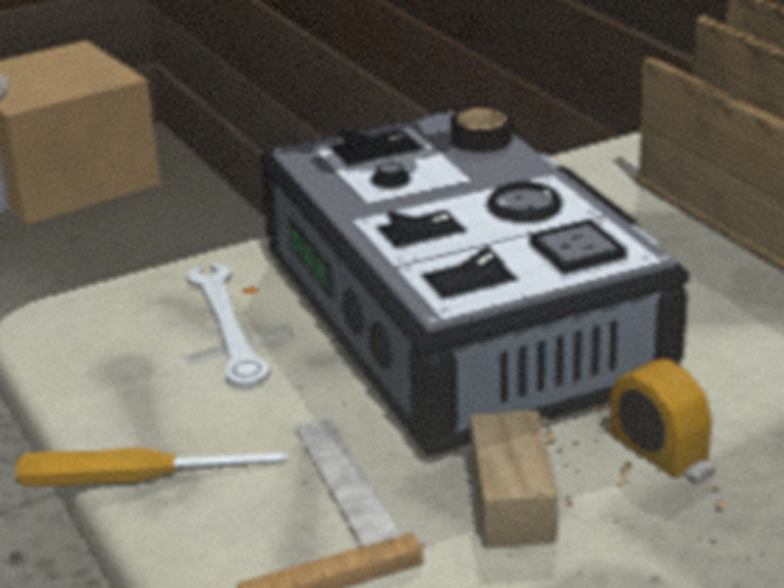

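View pics/w10.png

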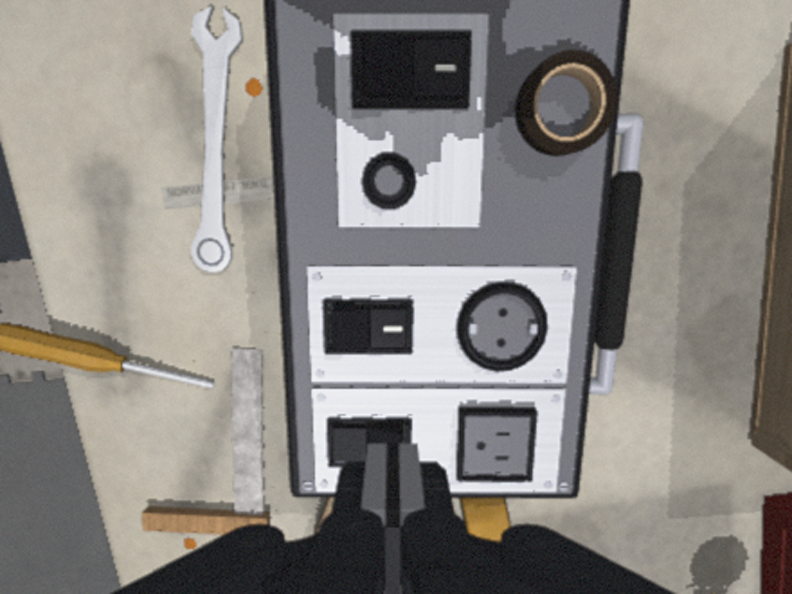

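The side view shows the round outlet's near end raised at (398,215) and its ON end down. The breaker shows the same shape, and its bar is low at (445,68) in the wrist view. The square outlet's bar end is still up at (487,258), the test button is up, and the bystanders are in place.

```bash
python3 -c "
from bench import env
print(env.sign_off())"
```

```text
the job is handed in; nothing more can be done
None
```

I pressed the test button, and the breaker tripped to OFF by itself. I then pressed the breaker's ON end back down and, after that, switched on the round outlet. I handed the job in at about 8.4 s with the shut gripper about 20 cm above the panel.

- **Final pictures:** the breaker and round outlet are ON, the square outlet is still OFF, and the test button is up. By eye, the tape roll, spanner, try square, tape measure and block have not moved; I did not measure their positions.
- **Forces:** the test button took about 10 N at the bottom. The breaker press went harder than needed, reading 34 N and then 22 N while bottomed out. The outlet rocker snapped over with almost no force left.
- **Trip first misread:** while the button was held down I did not think the breaker had tripped, because the wrist picture was ambiguous. The side picture after backing off showed its ON end raised, so it had tripped.
- **Measurements:** the measured sizes and spacings agreed with the given ones to 1–2 mm.

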